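Re-rack cured wood panels by size

TASK

The row of four panels in the grey drying rack has cured: move them all over to the dark display rack, one to a slot, so that the row runs in order of size from the largest next to the backboard down to the smallest at the front and every panel can be seen. Stand each one upright, right down in its slot and centred across the rack, and leave the glue bottle, wax tin and sanding block where they are.

Things in the scene. Friction and masses are not known exactly. Their poses are not given: they have to be found in the camera images.
- panel_a: The largest of four plain pale-wood panels: a flat rectangular board 135 mm wide, 108 mm tall and 12 mm thick, with a thin dark line round each face and a small hanging hole near the top. Origin: centre of its underside; z up, x through the thickness, y along the width. At first it stands upright in some slot of the drying rack. About 108 g.
- panel_b: The second largest of four plain pale-wood panels: a flat rectangular board 110 mm wide, 100 mm tall and 12 mm thick, with a thin dark line round each face and a small hanging hole near the top. Origin: centre of its underside; z up, x through the thickness, y along the width. At first it stands upright in some slot of the drying rack. About 82 g.
- panel_c: The second smallest of four plain pale-wood panels: a flat rectangular board 85 mm wide, 92 mm tall and 12 mm thick, with a thin dark line round each face and a small hanging hole near the top. Origin: centre of its underside; z up, x through the thickness, y along the width. At first it stands upright in some slot of the drying rack. About 58 g.
- panel_d: The smallest of four plain pale-wood panels: a flat rectangular board 60 mm wide, 84 mm tall and 12 mm thick, with a thin dark line round each face and a small hanging hole near the top. Origin: centre of its underside; z up, x through the thickness, y along the width. At first it stands upright in some slot of the drying rack. About 37 g.
- drying_rack: Fixed grey-painted wooden slotted rack, 300 x 150 x 36 mm (x, y, z), no upright board; holds the panels at the start. Origin: centre of its underside, z up. Four slots run along y; centres x = -87, -29, 29, 87 mm, y = 0; each 18 mm wide, 150 long, 24 deep, lips rounded 8 mm; slot floor z = 12, strip tops z = 36. 
- display_rack: Fixed dark-wood slotted rack, 300 x 150 x 36 mm (x, y, z), empty at first, with an upright arched backboard (114 mm high, 12 thick) at its back end, x = -148. Origin: centre of its underside, z up. Four slots run along y; centres x = -87, -29, 29, 87 mm, y = 0; each 18 mm wide, 150 long, 24 deep, lips rounded 8 mm; slot floor z = 12, strip tops z = 36. Back slot x = -87, front slot x = 87.
- glue_bottle: Bystander: white glue bottle with an orange cap, 52 mm in diameter, 135 mm tall, loose on the bench. Origin: centre of its underside.
- wax_tin: Bystander: flat round metal wax tin, 76 mm in diameter, 36 mm tall, loose on the bench. Origin: centre of its underside.
- sanding_block: Bystander: cork sanding block 110 x 65 x 36 mm, loose on the bench beyond the racks. Origin: centre of its underside.
Mind the look-alikes: they are no part of the job. Leave any pink or purple look-alike of the panel_a alone.

How it is judged:
By the outcome, as a careful person would: the job done as asked, in the order asked, and still so for the second after the job is handed in, with the robot touching nothing.
It also fails if it takes over 122 s, if anything falls off the work surface, if the arm or the gripper's body presses on something with over 40 N, if the wrist force passes 120 N, or if a joint passes its speed limit or range.

ROBOT

A 6-joint arm with a two-finger parallel gripper is mounted at the origin on the work surface. World frame = base frame: x ahead of the robot, y to its left, z up, the work surface at z = 0. Lengths are in m, angles in degrees, forces in N, time in s.
With the tool pointing down it reaches from about 0.35 to 0.875 m from the base axis. Payload 4.2 kg.
Tool frame: the origin (TCP) lies on the centre line of the jaws, within the pads' length; the fingertips stand 19 mm ahead of it and the grasp point (between the pads) is the TCP; z points along the fingers, y is the line along which they close (so a half turn about z gives the same grasp; the last joint's range is limited). The gripper opens to 87 mm and grips with 3 to 60 N. Pads are 19 mm wide; open, the fingers measure 117 mm over their backs; the gripper's body (75 mm by 190 mm) begins 51 mm behind the grasp point.
Start: joints at [87.296, 22.042, 0.453, 0, -68.411, -14.817], TCP at [0.188, 0.596, 0.242] pointing down, gripper open.
Joint ranges: [-179.83, 179.83], [-69.29, 118.12], [-61.27, 80.66], [-181.25, 117.63], [-171.15, -9.14], [-177.46, 177.46]. Speed limits (degrees/s): [159.86, 159.86, 180, 180, 180, 180].

INTERFACE

Orientations are given as a 3x3 rotation matrix whose columns are the frame's x, y, z axes.
In Python, from station import sense, capture, finish_job, search_frame, masks_of gives the robot as it stands.
- The arm moves only by the tool drive_tool, never from a script. Its argument "rows" is a list of rows, each a list of 7 numbers: the opening in per cent of the stroke, from 0 (shut) to 100 (fully open), then the shift along the world's x, y, z in mm, then the turn, a rotation vector about the world's x, y, z in rad. In form: [[fingers, dx, dy, dz, wx, wy, wz], ...]. A call has 1 to 5 rows; each row shifts and turns the commanded pose from where the row before left it; what a row does not reach is not made up. A row lasts 1/12 s, in which the tool goes at most 41.7 mm and 7.16 degrees, less where a joint would pass 70% of its speed; a pose out of reach is approached as far as the arm can. A call is refused whole if a number of a shift passes 41.7 or a number of a turn 0.125, either way. A call with a gripper value outside its range is refused whole. The fingers move at their own pace and stop on an object; the grip force is fixed at half the most. Time passes only in rows, so rows that do not move let the fingers close. It gives the time, the measured TCP pose, the force, the opening and the grip force at its end, in the units of the state.
- sense(): the state, without advancing time (a new reading comes with each control period).
- capture(name): name is "scene" or "side" or "wrist"; returns a dict with "frame" (384x512x3 uint8, red, green, blue), "z_map" (384x512 float32, m along the optical axis (not along the pixel's ray), 0 where there is no reading), "fx", "fy", "cx", "cy" (pixels), "distortion" ([k1, k2, p1, p2, k3] as OpenCV has them; the pictures are not rectified), "R" (3x3) and "t" (3): a world point X has camera coordinates R X + t; the wrist camera has in their place "T_tool_cam" (4x4, takes a point from camera to tool coordinates, whose origin is the TCP and whose axes are the flange's). Camera axes: x right, y down, z forward; pixel columns grow to the right and rows downward; lengths in m; the calibration is good to about 2 mm. A picture is of the moment at which its call begins: read the wrist's pose just before it.
- finish_job(): hands the job in; it is judged then, once.
Trained networks look in a picture, given as the dict that the camera call returned (one of the last four; its "shot" number tells which), for a name from the list of things; names that differ only in an ending like _2 or _b are one class to them, and where a whole thing is asked for, a point or a joint stands for the part that bears it (a point fixed in the world has none). Each returns a list of dicts, best first, with "p" (0 to 1); they miss things now and then, are a little off and sometimes report something else, mostly with a low value. They report only what shows in the picture. A call takes as long as a camera call. They do not tell look-alikes from the thing itself.
- search_frame(label, picture): "xy" ([column, row] in pixels, amid what is visible of it).
- masks_of(label, picture): "region" (384x512 bool, what is visible of it) and "xy" ([column, row] in pixels, amid what is visible of it).
The state is a dict: "time_s": time; "joints": joint angles; "joint_velocities": joint speeds; "effort": joint torques, N m; "tcp_pos": TCP position; "ee_rot": TCP orientation; "wrist_force": force on the tool from outside, world axes, zero at the start; "moment": the same for the moment, N m; "gripper_width": opening from 0.0 (shut) to 1.0 (fully open); "gripper_force": force on a finger pad.
Only numpy, scipy, OpenCV 4.12 (cv2) and the standard library are available. Lean on these libraries where they do the work, as an engineer would, in place of code of your own. Each camera call takes 0.05 s, during which the arm holds its last target. There are 200 camera calls.

## Working session

There is one attempt and no reset: what is moved stays moved. The work goes in short steps, Python scripts to look and compute and a tool call to move; the robot and the scene stay as the last step left them, time stands still between calls to the robot, and variables do not carry over. Pictures are saved under pics/ and viewed, at most 14 in all, crops included, and the job is handed in when it is done.

Besides the shell and the picture viewer there is one more tool, called after "Emit:" as a command line: name --pt "numbers of a row" for each row, then --argument value for the rest. drive_tool: Moves the arm, as the interface text tells. Its arguments: {"type":"object","properties":{"rows":{"type":"array"}},"required":["rows"]}

```bash
mkdir -p pics; ls; cat > h.py <<'E'
import numpy as np, cv2
from station import sense, capture, finish_job, search_frame, masks_of
def cam(name):
    s=sense(); c=capture(name)
    if name=='wrist':
        T=np.eye(4);T[:3,:3]=s['ee_rot'];T[:3,3]=s['tcp_pos'];W=T@np.array(c['T_tool_cam'])
    else:
        M=np.eye(4);M[:3,:3]=c['R'];M[:3,3]=c['t'];W=np.linalg.inv(M)
    c['W']=W; return c
def cloud(c):
    h,w=c['z_map'].shape
    u,v=np.meshgrid(np.arange(w),np.arange(h))
    K=np.array([[c['fx'],0,c['cx']],[0,c['fy'],c['cy']],[0,0,1.]])
    p=cv2.undistortPoints(np.stack([u,v],-1).reshape(-1,1,2).astype(float),K,np.array(c['distortion'])).reshape(h,w,2)
    z=c['z_map'];P=np.dstack([p[...,0]*z,p[...,1]*z,z])
    P=P@c['W'][:3,:3].T+c['W'][:3,3]; P[z==0]=np.nan
    return P
def save(c,n): cv2.imwrite('pics/'+n,c['frame'][...,::-1])
E
python3 - <<'E'
from h import *
s=sense();print(s['time_s'],s['tcp_pos'],np.round(s['ee_rot'],3).tolist())
ims=[]
for n in ['scene','side']:
    c=cam(n);P=cloud(c);ims.append(c['frame']);save(c,n+'0.png')
    for l in ['panel_a','drying_rack','display_rack','glue_bottle','wax_tin','sanding_block']:
        for m in masks_of(l,c):
            q=P[m['region']];q=q[~np.isnan(q[:,0])]
            if len(q)>5: print(n,l,round(m['p'],2),np.round(m['xy']),len(q),np.round(np.median(q,0),3),np.round(np.percentile(q,[2,98],axis=0),3).tolist())
E
```

```text
pics
0.0 [0.18795194 0.59547202 0.24048573] [[0.954, -0.301, -0.001], [-0.301, -0.954, -0.002], [0.0, 0.002, -1.0]]
scene panel_a 0.96 [204. 210.] 1241 [ 0.501 -0.183  0.086] [[0.483, -0.237, 0.035], [0.523, -0.112, 0.121]]
scene panel_a 0.85 [231. 244.] 879 [ 0.613 -0.212  0.071] [[0.565, -0.248, 0.026], [0.627, -0.168, 0.105]]
scene panel_a 0.77 [158. 306.] 1727 [ 0.603 -0.436  0.066] [[0.533, -0.45, 0.003], [0.662, -0.418, 0.108]]
scene panel_a 0.71 [194. 195.] 570 [ 0.447 -0.159  0.097] [[0.372, -0.205, 0.01], [0.465, -0.083, 0.114]]
scene panel_a 0.68 [126. 204.] 1512 [ 0.275 -0.27   0.06 ] [[0.224, -0.309, 0.003], [0.325, -0.23, 0.108]]
scene panel_a 0.61 [219. 226.] 444 [ 0.556 -0.201  0.075] [[0.541, -0.223, 0.029], [0.568, -0.166, 0.097]]
scene panel_a 0.53 [ 88. 277.] 1011 [ 0.441 -0.489  0.075] [[0.417, -0.508, 0.004], [0.452, -0.463, 0.136]]
scene drying_rack 0.78 [226. 261.] 2863 [ 0.618 -0.229  0.032] [[0.376, -0.289, 0.005], [0.684, -0.128, 0.037]]
scene display_rack 0.98 [285. 169.] 3277 [0.511 0.171 0.032] [[0.373, 0.07, 0.006], [0.657, 0.29, 0.102]]
scene display_ra
[... 887 characters left out ...]
.157  0.08 ] [[0.475, -0.237, 0.016], [0.521, -0.105, 0.122]]
side panel_a 0.49 [263. 156.] 196 [ 0.552 -0.18   0.07 ] [[0.539, -0.22, 0.031], [0.566, -0.161, 0.098]]
side drying_rack 0.77 [275. 174.] 1659 [ 0.496 -0.138  0.031] [[0.37, -0.226, 0.006], [0.678, -0.072, 0.039]]
side display_rack 0.8 [249. 247.] 5167 [0.501 0.201 0.032] [[0.357, 0.088, 0.004], [0.652, 0.306, 0.103]]
side glue_bottle 0.61 [308. 116.] 334 [ 0.425 -0.464  0.065] [[0.404, -0.481, 0.005], [0.448, -0.454, 0.135]]
side wax_tin 0.77 [240. 341.] 934 [0.448 0.483 0.035] [[0.416, 0.443, 0.001], [0.483, 0.511, 0.039]]
side sanding_block 0.75 [183. 188.] 748 [0.779 0.009 0.033] [[0.73, -0.042, -0.001], [0.84, 0.031, 0.039]]
```

View pics/scene0.png

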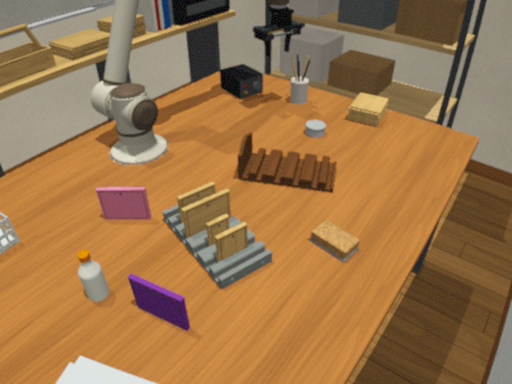

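View pics/side0.png

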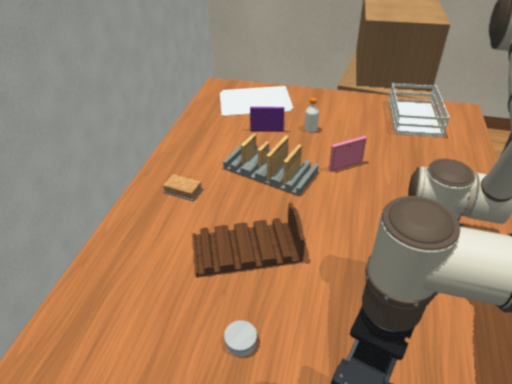

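The drying rack (scene image, about 165–270 px across, 185–280 px down) holds four pale panels. The display rack is empty at (287,168), with its backboard on the robot's side. The pink panel (125,203) and purple panel (160,302) are look-alikes. Judging by heights, the slots from near to far hold b, a, d, c. Next I'll fit the rack and panel poses.

```bash
cat >> h.py <<'E'
def rect(q):
    (c,(w,h),a)=cv2.minAreaRect(q.astype(np.float32)*1000)
    if w<h: w,h,a=h,w,a+90
    a=(a+90)%180-90
    return np.round([*c,w,h,a],1)
def clean(q): # drop sparse outliers
    from scipy.spatial import cKDTree
    return q[[len(x)>6 for x in cKDTree(q).query_ball_point(q,.008)]]
E
python3 - <<'E'
from h import *
cs={n:cam(n) for n in ['scene','side']}
A=[]
for n,c in cs.items():
    P=cloud(c).reshape(-1,3);P=P[~np.isnan(P[:,0])];A.append(P)
    for nm,lo,hi in [('disp',(.32,.02),(.70,.34)),('dry',(.33,-.34),(.72,-.05))]:
        q=P[(P[:,0]>lo[0])&(P[:,0]<hi[0])&(P[:,1]>lo[1])&(P[:,1]<hi[1])]
        s=clean(q[(q[:,2]>.030)&(q[:,2]<.041)][:,:2]);print(n,nm,rect(s),len(s))
        h=q[q[:,2]>.06]
        if nm=='disp': print(' back',rect(clean(h[:,:2])))
        else:
            for x0 in (.447,.5,.556,.613):
                # line of panel tops
                r=h[abs(h[:,0]-x0-(-.0))<.026]
                if len(r)<10: continue
                t=np.percentile(r[:,2],99); r=r[r[:,2]>t-.012]
                print(' panel',x0,round(t,3),rect(clean(r[:,:2])),len(r))
E
```

```text
scene disp [503.7 185.4 271.3 154.4  24. ] 1313
 back [385.3 133.1 149.5  13.6 -66.5]
scene dry [ 527.6 -181.9  302.9  152.8  -16.6] 1793
 panel 0.447 0.113 [ 445.8 -151.   112.5   15.4   73.2] 232
 panel 0.5 0.121 [ 499.8 -171.3  135.6   16.7   73.5] 308
 panel 0.556 0.098 [ 554.  -192.9   59.7   15.3   73.7] 150
 panel 0.613 0.105 [ 611.2 -207.8   85.4   14.6   73.8] 220
side disp [502.4 188.1 273.7 155.3  23.5] 2346
 back [381.8 137.9 149.7  13.5 -66.2]
side dry [ 526.2 -177.4  301.6  149.1  -16. ] 874
 panel 0.447 0.115 [ 444.6 -147.8  108.8   14.3   72.5] 111
 panel 0.5 0.122 [ 497.6 -169.4  133.3   13.3   73.4] 131
 panel 0.556 0.099 [ 551.9 -189.    55.8   12.1   72.3] 60
 panel 0.613 0.107 [ 608.7 -202.1   79.6   12.8   73.7] 81
```

Emit:
drive_tool --pt "35 22 -27 6 0 0 -0.057" --pt "35 22 -27 6 0 0 -0.057" --pt "35 22 -27 6 0 0 -0.057" --pt "35 22 -27 6 0 0 -0.057" --pt "35 22 -27 6 0 0 -0.057"

```text
time_s: 1.22
tcp_pos: [0.2988, 0.4596, 0.272]
ee_rot: [[0.829, -0.559, 0.0], [-0.559, -0.829, 0.0], [0.0, -0.0, -1.0]]
wrist_force: [0.2, -0.2, -0.1]
gripper_width: 0.707
gripper_force: 0.0
```

Emit:
drive_tool --pt "35 22 -27 6 0 0 -0.057" --pt "35 22 -27 6 0 0 -0.057" --pt "35 22 -27 6 0 0 -0.057" --pt "35 22 -27 6 0 0 -0.057" --pt "35 22 -27 6 0 0 -0.057"

```text
time_s: 1.63
tcp_pos: [0.4089, 0.3245, 0.3022]
ee_rot: [[0.638, -0.77, 0.0], [-0.77, -0.638, 0.001], [-0.0, -0.001, -1.0]]
wrist_force: [0.4, 0.6, -0.2]
gripper_width: 0.38
gripper_force: 0.0
```

Emit:
drive_tool --pt "35 22 -27 6 0 0 -0.057" --pt "35 22 -27 6 0 0 -0.057" --pt "35 22 -27 6 0 0 -0.057" --pt "35 22 -27 6 0 0 -0.057" --pt "35 11 -13 3 0 0 -0.057"

```text
time_s: 2.05
tcp_pos: [0.509, 0.2024, 0.3295]
ee_rot: [[0.394, -0.919, 0.002], [-0.919, -0.394, 0.0], [0.001, -0.001, -1.0]]
wrist_force: [-0.1, 0.2, -0.1]
gripper_width: 0.35
gripper_force: 0.0
```

Emit:
drive_tool --pt "35 0 0 0 0 0 0" --pt "35 0 0 0 0 0 0"

```text
time_s: 2.22
tcp_pos: [0.5074, 0.2043, 0.3284]
ee_rot: [[0.397, -0.918, -0.0], [-0.918, -0.397, 0.0], [-0.0, -0.0, -1.0]]
wrist_force: [0.3, -0.2, 0.3]
gripper_width: 0.348
gripper_force: 0.0
```

```bash
python3 - <<'E'
from h import *
s=sense();print(s['tcp_pos'],np.round(s['ee_rot'],3).tolist(),s['joints'])
c=cam('wrist');save(c,'w1.png');P=cloud(c).reshape(-1,3);P=P[~np.isnan(P[:,0])]
np.save('w1.npy',P)
t=clean(P[(P[:,2]>.031)&(P[:,2]<.041)&(P[:,1]>.0)&(P[:,1]<.34)&(P[:,0]>.3)&(P[:,0]<.72)][:,:2]);r=rect(t);print(r)
b=P[(P[:,2]>.07)&(P[:,2]<.125)&(P[:,1]>0.03)&(P[:,0]>.3)&(P[:,0]<.45)];print(len(b), rect(b[:,:2]) if len(b)>9 else '')
a=np.deg2rad(r[4]);ex=np.array([np.cos(a),np.sin(a)]);ey=np.array([-ex[1],ex[0]])
print('proj y',np.percentile(t@ey*1000,[.5,99.5]))
h,e=np.histogram(t@ex*1000,bins=np.arange(350,760,3));print([(int(x),int(n)) for x,n in zip(e,h)if n>0])
E
```

```text
[0.50744994 0.20432479 0.32844891] [[0.397, -0.918, -0.0], [-0.918, -0.397, 0.0], [-0.0, -0.0, -1.0]] [ 3.89059672e+01  1.15355627e+01 -1.91634327e+00 -2.05035839e-02
 -7.65421390e+01 -1.54884869e+01]
[507.1 188.8 263.  149.8  23.7]
2672 [382.6 134.1 149.1  13.8 -66.7]
proj y [-105.18967708   42.62977596]
[(407, 83), (410, 183), (431, 73), (434, 217), (437, 256), (440, 257), (443, 267), (446, 271), (449, 285), (452, 284), (455, 22), (473, 99), (476, 236), (479, 261), (482, 264), (485, 264), (488, 260), (491, 269), (494, 267), (497, 261), (500, 263), (503, 259), (506, 277), (509, 274), (512, 83), (530, 17), (533, 233), (536, 333), (539, 227), (542, 251), (545, 293), (548, 260), (551, 268), (554, 256), (557, 271), (560, 268), (563, 260), (566, 262), (569, 145), (590, 224), (593, 283), (596, 262), (599, 269), (602, 264), (605, 264), (608, 267), (611, 259), (614, 267), (617, 264), (620, 267), (623, 242), (626, 203), (629, 8), (647, 127), (650, 305), (653, 270), (656, 274), (659, 260), (662, 264), (665, 238), (668, 189), (671, 15)]
```

View pics/w1.png

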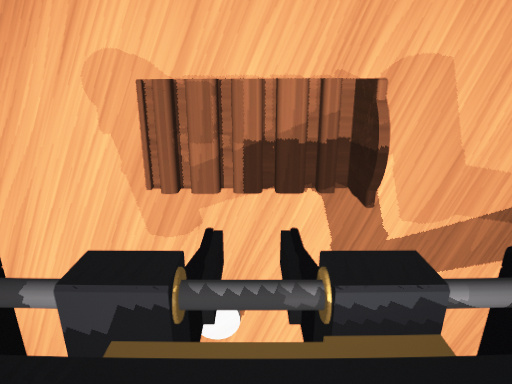

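The wrist view shows the empty display rack (140–388 px, 78–205 px) with its four slots and the backboard on the right. Its centre comes out at (517,193) mm, yaw 23.7°. Next I'll go over the drying rack.

Emit:
drive_tool --pt "35 1 -32 0 0 0 -0.058" --pt "35 1 -32 0 0 0 -0.058" --pt "35 1 -32 0 0 0 -0.058" --pt "35 1 -32 0 0 0 -0.058" --pt "35 1 -32 0 0 0 -0.058"

```text
time_s: 2.68
tcp_pos: [0.5113, 0.045, 0.3285]
ee_rot: [[0.121, -0.993, -0.0], [-0.993, -0.121, 0.0], [-0.0, 0.0, -1.0]]
wrist_force: [0.2, 0.5, -0.3]
gripper_width: 0.351
gripper_force: 0.0
```

Emit:
drive_tool --pt "35 1 -32 0 0 0 -0.058" --pt "35 1 -32 0 0 0 -0.058" --pt "35 1 -32 0 0 0 -0.058" --pt "35 1 -32 0 0 0 -0.058" --pt "35 1 -32 0 0 0 -0.058"

```text
time_s: 3.1
tcp_pos: [0.5168, -0.115, 0.3285]
ee_rot: [[-0.169, -0.986, 0.0], [-0.986, 0.169, 0.0], [-0.0, 0.0, -1.0]]
wrist_force: [0.4, 0.1, 0.4]
gripper_width: 0.35
gripper_force: 0.0
```

Emit:
drive_tool --pt "35 1 -32 0 0 0 -0.058" --pt "35 1 -28 0 0 0 -0.058" --pt "35 0 0 0 0 0 0" --pt "35 0 0 0 0 0 0"

```text
time_s: 3.43
tcp_pos: [0.519, -0.1749, 0.328]
ee_rot: [[-0.282, -0.959, -0.001], [-0.959, 0.282, 0.0], [-0.0, 0.001, -1.0]]
wrist_force: [1.3, -0.2, -0.6]
gripper_width: 0.351
gripper_force: 0.0
```

```bash
python3 - <<'E'
from h import *
s=sense();print(s['tcp_pos'],np.round(s['ee_rot'],3).tolist(),s['joints'])
c=cam('wrist');save(c,'w2.png');P=cloud(c).reshape(-1,3);P=P[~np.isnan(P[:,0])]
P=P[(P[:,1]>-.34)&(P[:,1]<-.03)&(P[:,0]>.33)&(P[:,0]<.72)]
t=clean(P[(P[:,2]>.031)&(P[:,2]<.041)][:,:2]);print(rect(t))
h=P[(P[:,2]>.06)&(P[:,2]<.14)]
for n,x,y in [('b',445,-150),('a',499,-170),('d',553,-191),('c',610,-205)]:
    r=h[np.hypot(*(h[:,:2]-[x/1000,y/1000]).T)<.09]; u=(r[:,:2]-[x/1000,y/1000])@[.959,-.282]; r=r[abs(u)<.024]
    t=np.percentile(r[:,2],98); r=r[r[:,2]>t-.006]
    q=rect(clean(r[:,:2])); print(n,round(t,4),q,len(r))
E
```

```text
[ 0.51898237 -0.17488315  0.3279741 ] [[-0.282, -0.959, -0.001], [-0.959, 0.282, 0.0], [-0.0, 0.001, -1.0]] [-1.66966512e+00  1.16425555e+01 -1.84511334e+00 -2.30932229e-02
 -7.65709478e+01 -1.47014565e+01]
[ 526.3 -182.9  300.6  149.8  -16.4]
b 0.1127 [ 443.9 -152.9  109.1   12.7   73.5] 1121
a 0.1208 [ 498.1 -173.6  133.    12.1   73.5] 1385
d 0.097 [ 552.5 -194.4   59.9   12.1   73.5] 567
c 0.1048 [ 608.8 -208.4   84.    12.5   74. ] 855
```

View pics/w2.png

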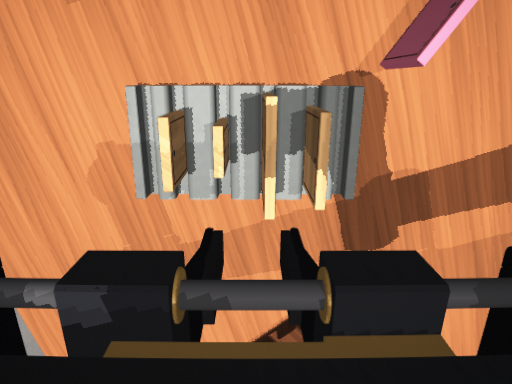

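Drying rack from above: panels from right to left are b (317,160), a (270,155), d (221,150), c (173,150). The top-edge fits agree with that. I'll take panel a first.

Emit:
drive_tool --pt "35 -21 1.5 -20 0 0 0" --pt "35 0 0 -35 0 0 0" --pt "35 0 0 -35 0 0 0" --pt "35 0 0 -35 0 0 0" --pt "35 0 0 -35 0 0 0"

```text
time_s: 3.9
tcp_pos: [0.4982, -0.1716, 0.1678]
ee_rot: [[-0.279, -0.96, 0.002], [-0.96, 0.279, 0.0], [-0.001, -0.002, -1.0]]
wrist_force: [0.3, -0.0, -0.6]
gripper_width: 0.351
gripper_force: 0.0
```

Emit:
drive_tool --pt "35 0 0 -35 0 0 0" --pt "35 0 0 -25 0 0 0" --pt "35 0 0 -9 0 0 0" --pt "35 0 0 0 0 0 0" --pt "0 0 0 0 0 0 0"

```text
time_s: 4.32
tcp_pos: [0.4992, -0.1727, 0.1005]
ee_rot: [[-0.28, -0.96, 0.001], [-0.96, 0.28, -0.001], [0.0, -0.001, -1.0]]
wrist_force: [0.6, 0.2, 0.5]
gripper_width: 0.325
gripper_force: 0.0
```

Emit:
drive_tool --pt "0 0 0 0 0 0 0" --pt "0 0 0 0 0 0 0" --pt "0 0 0 0 0 0 0" --pt "0 0 0 0 0 0 0" --pt "0 0 0 0 0 0 0"

```text
time_s: 4.73
tcp_pos: [0.4991, -0.1735, 0.1012]
ee_rot: [[-0.282, -0.959, 0.003], [-0.959, 0.282, -0.0], [-0.001, -0.003, -1.0]]
wrist_force: [-0.2, 1.5, 5.8]
gripper_width: 0.135
gripper_force: 29.9
```

Emit:
drive_tool --pt "0 0 0 20 0 0 0" --pt "0 0 0 25 0 0 0" --pt "0 0 0 30 0 0 0" --pt "0 0 0 30 0 0 0" --pt "0 0 0 20 0 0 0"

```text
time_s: 5.15
tcp_pos: [0.4987, -0.1739, 0.2276]
ee_rot: [[-0.282, -0.959, 0.004], [-0.959, 0.282, -0.001], [-0.0, -0.004, -1.0]]
wrist_force: [1.0, -0.0, -0.4]
gripper_width: 0.138
gripper_force: 29.9
```

```bash
python3 - <<'E'
from h import *
s=sense();print(s['tcp_pos'],np.round(s['ee_rot'],3).tolist(),s['gripper_width'],s['wrist_force'])
E
```

```text
[ 0.49873451 -0.17386155  0.22763553] [[-0.282, -0.959, 0.004], [-0.959, 0.282, -0.001], [-0.0, -0.004, -1.0]] 0.13836947603515792 [ 0.97869444 -0.02730629 -0.41120428]
```

Emit:
drive_tool --pt "0 -5 28 0 0 0 0.058" --pt "0 -5 28 0 0 0 0.058" --pt "0 -5 28 0 0 0 0.058" --pt "0 -5 28 0 0 0 0.058" --pt "0 -5 28 0 0 0 0.058"

```text
time_s: 5.57
tcp_pos: [0.4723, -0.0326, 0.2245]
ee_rot: [[0.006, -1.0, -0.0], [-1.0, -0.006, 0.0], [-0.0, 0.0, -1.0]]
wrist_force: [0.8, -0.3, -1.0]
gripper_width: 0.135
gripper_force: 29.9
```

Emit:
drive_tool --pt "0 -5 28 0 0 0 0.058" --pt "0 -5 28 0 0 0 0.058" --pt "0 -5 28 0 0 0 0.058" --pt "0 -5 28 0 0 0 0.058" --pt "0 -5 28 0 0 0 0.058"

```text
time_s: 5.98
tcp_pos: [0.4473, 0.1075, 0.2246]
ee_rot: [[0.292, -0.956, -0.0], [-0.956, -0.292, 0.0], [-0.0, -0.0, -1.0]]
wrist_force: [0.4, -0.1, -0.4]
gripper_width: 0.133
gripper_force: 29.9
```

Emit:
drive_tool --pt "0 -5 28 0 0 0 0.058" --pt "0 -5 22 0 0 0 0.06" --pt "0 0 0 0 0 0 0" --pt "0 0 0 0 0 0 0"

```text
time_s: 6.32
tcp_pos: [0.4376, 0.1572, 0.2244]
ee_rot: [[0.402, -0.916, -0.001], [-0.916, -0.402, -0.0], [-0.0, 0.001, -1.0]]
wrist_force: [0.7, -0.8, -0.5]
gripper_width: 0.14
gripper_force: 29.9
```

```bash
python3 - <<'E'
from h import *
s=sense();print(s['tcp_pos'],np.round(s['ee_rot'],3).tolist(),s['gripper_width'],s['wrist_force'])
c=cam('wrist');save(c,'w3.png')
for n in ['scene','side']:
    P=cloud(cam(n)).reshape(-1,3);P=P[(abs(P[:,0]-.437)<.09)&(abs(P[:,1]-.158)<.09)&(P[:,2]>.128)&(P[:,2]<.18)]
    print(n,len(P));
    if len(P)>20: print(rect(clean(P[:,:2])),np.percentile(P[:,2],[1,5]))
E
```

```text
[0.43761296 0.15716052 0.22442202] [[0.402, -0.916, -0.001], [-0.916, -0.402, -0.0], [-0.0, 0.001, -1.0]] 0.1397939529665505 [ 0.70800556 -0.77261427 -0.51993761]
scene 160
[442.6 154.1 134.8  11.7 -70.8] [0.13623321 0.13868391]
side 176
[441.5 161.5 137.2  12.4 -61.7] [0.13523734 0.13844286]
```

View pics/w3.png

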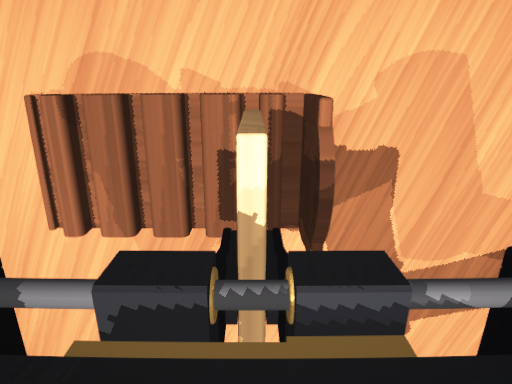

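The panel is upright, seen edge-on at (252,190), and lies along the back slot. I'll lower it.

Emit:
drive_tool --pt "0 0 0.5 -30 0 0 0" --pt "0 0 0 -30 0 0 0" --pt "0 0 0 -20 0 0 0" --pt "0 0 0 -8 0 0 0" --pt "0 0 0 0 0 0 0"

```text
time_s: 6.88
tcp_pos: [0.4373, 0.1554, 0.1349]
ee_rot: [[0.399, -0.917, -0.004], [-0.917, -0.399, -0.003], [0.001, 0.005, -1.0]]
wrist_force: [-0.4, 0.2, -0.5]
gripper_width: 0.133
gripper_force: 29.9
```

Emit:
drive_tool --pt "0 0 0 -6 0 0 0" --pt "0 0 0 -6 0 0 0" --pt "0 0 0 -5 0 0 0" --pt "0 0 0 0 0 0 0"

```text
time_s: 7.22
tcp_pos: [0.4379, 0.1568, 0.1192]
ee_rot: [[0.4, -0.916, -0.001], [-0.916, -0.4, -0.0], [-0.0, 0.001, -1.0]]
wrist_force: [-0.9, 0.5, -1.6]
gripper_width: 0.137
gripper_force: 29.9
```

Emit:
drive_tool --pt "0 0 0 -6 0 0 0" --pt "0 0 0 -5 0 0 0" --pt "0 0 0 -4 0 0 0" --pt "0 0 0 0 0 0 0"

```text
time_s: 7.55
tcp_pos: [0.4376, 0.1567, 0.1036]
ee_rot: [[0.4, -0.916, -0.002], [-0.916, -0.4, -0.001], [0.0, 0.002, -1.0]]
wrist_force: [0.4, -0.7, -1.3]
gripper_width: 0.133
gripper_force: 29.9
```

Emit:
drive_tool --pt "0 0 0.5 -3 0 0 0" --pt "0 0 0 0 0 0 0" --pt "0 0 0 0 0 0 0"

```text
time_s: 7.8
tcp_pos: [0.4382, 0.1576, 0.1015]
ee_rot: [[0.401, -0.916, 0.0], [-0.916, -0.401, 0.0], [-0.0, -0.0, -1.0]]
wrist_force: [-0.3, -0.8, -1.3]
gripper_width: 0.136
gripper_force: 30.0
```

Emit:
drive_tool --pt "35 0 0 0 0 0 0" --pt "35 0 0 0 0 0 0" --pt "35 0 0 0 0 0 0" --pt "35 0 0 0 0 0 0"

```text
time_s: 8.13
tcp_pos: [0.4383, 0.1576, 0.1018]
ee_rot: [[0.4, -0.916, 0.0], [-0.916, -0.4, 0.0], [-0.0, -0.0, -1.0]]
wrist_force: [-0.4, 0.2, 0.2]
gripper_width: 0.318
gripper_force: 0.0
```

Emit:
drive_tool --pt "35 0 0 20 0 0 0" --pt "35 0 0 35 0 0 0" --pt "35 0 0 40 0 0 0" --pt "35 0 0 40 0 0 0" --pt "35 0 0 0 0 0 0"

```text
time_s: 8.55
tcp_pos: [0.4422, 0.1596, 0.2451]
ee_rot: [[0.402, -0.915, 0.015], [-0.916, -0.402, 0.008], [-0.001, -0.017, -1.0]]
wrist_force: [1.3, 0.6, 0.5]
gripper_width: 0.349
gripper_force: 0.0
```

```bash
cat >> h.py <<'E'
def st():
    s=sense();print('tcp',np.round(s['tcp_pos'],4),'yaw',np.round(np.rad2deg(np.arctan2(-s['ee_rot'][1][1],-s['ee_rot'][0][1])),2),s['gripper_width'],s['time_s'])
def tops(lst,name='wrist'):
    c=cam(name);P=cloud(c).reshape(-1,3);h=P[(P[:,2]>.06)&(P[:,2]<.14)]
    for n,x,y,yaw in lst:
        d=(h[:,:2]-[x/1000,y/1000]);e=np.deg2rad(yaw);u=d@[np.cos(e),np.sin(e)];v=d@[-np.sin(e),np.cos(e)]
        r=h[(abs(u)<.022)&(abs(v)<.09)]
        if len(r)<20: print(n,'none');continue
        t=np.percentile(r[:,2],98);r=r[r[:,2]>t-.006];print(name,n,round(t,4),rect(clean(r[:,:2])),len(r))
    return c
DISP=[(-87,437.6,157.9,23.7),(-29,490.7,181.2,23.7),(29,543.9,204.6,23.7),(87,597,227.9,23.7)]
DRY=[('b',444,-153,-16.4),('d',552.5,-194.4,-16.4),('c',609,-208.4,-16.4)]
E
python3 - <<'E'
from h import *
st();save(tops(DISP),'w4.png');tops(DISP,'scene');tops(DISP,'side')
E
```

```text
tcp [0.4422 0.1596 0.2451] yaw 23.71 0.34882201686313286 8.55
wrist -87 0.1208 [437.8 157.1 134.   12.2 -66.3] 2150
-29 none
29 none
87 none
scene -87 0.1224 [439.7 152.2 122.7  11.7 -66.4] 93
-29 none
29 none
87 none
side -87 0.1218 [437.3 160.4 135.   12.5 -65.9] 162
-29 none
29 none
87 none
```

Emit:
drive_tool --pt "35 0.5 -26 0 0 0 -0.058" --pt "35 0.5 -26 0 0 0 -0.058" --pt "35 0.5 -26 0 0 0 -0.058" --pt "35 0.5 -26 0 0 0 -0.058" --pt "35 0.5 -26 0 0 0 -0.058"

```text
time_s: 9.12
tcp_pos: [0.4394, 0.0261, 0.2346]
ee_rot: [[0.119, -0.993, -0.004], [-0.993, -0.119, -0.001], [0.001, 0.004, -1.0]]
wrist_force: [1.1, 0.7, 0.1]
gripper_width: 0.35
gripper_force: 0.0
```

Emit:
drive_tool --pt "35 0.5 -26 0 0 0 -0.058" --pt "35 0.5 -26 0 0 0 -0.058" --pt "35 0.5 -26 0 0 0 -0.058" --pt "35 0.5 -26 0 0 0 -0.058" --pt "35 0.5 -26 0 0 0 -0.058"

```text
time_s: 9.53
tcp_pos: [0.4419, -0.1038, 0.2346]
ee_rot: [[-0.17, -0.985, -0.004], [-0.985, 0.17, -0.0], [0.001, 0.004, -1.0]]
wrist_force: [0.4, -0.5, -0.4]
gripper_width: 0.35
gripper_force: 0.0
```

Emit:
drive_tool --pt "35 0.5 -26 0 0 0 -0.058" --pt "35 0.5 -25 0 0 0 -0.062" --pt "35 0 0 0 0 0 0" --pt "35 0 0 0 0 0 0"

```text
time_s: 9.87
tcp_pos: [0.443, -0.1544, 0.2345]
ee_rot: [[-0.286, -0.958, -0.004], [-0.958, 0.286, 0.0], [0.001, 0.004, -1.0]]
wrist_force: [-0.5, 0.3, 0.6]
gripper_width: 0.349
gripper_force: 0.0
```

```bash
python3 - <<'E'
from h import *
st();save(tops(DRY),'w5.png');
E
```

```text
tcp [ 0.443  -0.1544  0.2345] yaw -16.64 0.34869239629563215 9.8667
wrist b 0.1128 [ 444.  -153.   109.9   11.5   73.6] 1806
wrist d 0.0967 [ 552.4 -193.7   59.3   13.1   73.4] 1010
wrist c 0.1047 [ 608.5 -208.3   85.2   13.4   73.3] 1544
```

Emit:
drive_tool --pt "35 1 1.5 -30 0 0 0" --pt "35 0 0 -35 0 0 0" --pt "35 0 0 -35 0 0 0" --pt "35 0 0 -25 0 0 0" --pt "35 0 0 -12 0 0 0"

```text
time_s: 10.33
tcp_pos: [0.4422, -0.1508, 0.0957]
ee_rot: [[-0.283, -0.959, -0.008], [-0.959, 0.283, 0.001], [0.001, 0.008, -1.0]]
wrist_force: [-0.1, 0.8, 0.7]
gripper_width: 0.349
gripper_force: 0.0
```

Emit:
drive_tool --pt "35 0 0 -4 0 0 0" --pt "35 0 0 0 0 0 0" --pt "0 0 0 0 0 0 0" --pt "0 0 0 0 0 0 0" --pt "0 0 0 0 0 0 0"

```text
time_s: 10.75
tcp_pos: [0.4459, -0.1518, 0.0967]
ee_rot: [[-0.284, -0.959, 0.003], [-0.959, 0.284, -0.0], [-0.001, -0.003, -1.0]]
wrist_force: [-0.7, 0.2, -0.2]
gripper_width: 0.206
gripper_force: 0.0
```

Emit:
drive_tool --pt "0 0 0 0 0 0 0" --pt "0 0 0 0 0 0 0" --pt "0 0 0 0 0 0 0" --pt "0 0 0 0 0 0 0"

```text
time_s: 11.08
tcp_pos: [0.4457, -0.152, 0.0965]
ee_rot: [[-0.284, -0.959, 0.002], [-0.959, 0.284, -0.0], [-0.0, -0.002, -1.0]]
wrist_force: [-0.5, 2.2, 6.0]
gripper_width: 0.137
gripper_force: 29.9
```

Emit:
drive_tool --pt "0 0 0 20 0 0 0" --pt "0 0 0 30 0 0 0" --pt "0 0 0 35 0 0 0" --pt "0 0 0 30 0 0 0" --pt "0 0 0 20 0 0 0"

```text
time_s: 11.5
tcp_pos: [0.4458, -0.1523, 0.2335]
ee_rot: [[-0.284, -0.959, 0.004], [-0.959, 0.284, -0.001], [-0.001, -0.004, -1.0]]
wrist_force: [1.0, -0.1, -0.6]
gripper_width: 0.134
gripper_force: 29.9
```

Emit:
drive_tool --pt "0 0 0 0 0 0 0" --pt "0 0 0 0 0 0 0"

```text
time_s: 11.67
tcp_pos: [0.4452, -0.1519, 0.2312]
ee_rot: [[-0.285, -0.959, 0.002], [-0.959, 0.285, 0.001], [-0.001, -0.002, -1.0]]
wrist_force: [-1.2, -0.1, -1.6]
gripper_width: 0.136
gripper_force: 29.9
```

Emit:
drive_tool --pt "0 3.75 27.9 0 0 0 0.0585" --pt "0 3.75 27.9 0 0 0 0.0585" --pt "0 3.75 27.9 0 0 0 0.0585" --pt "0 3.75 27.9 0 0 0 0.0585" --pt "0 3.75 27.9 0 0 0 0.0585"

```text
time_s: 12.08
tcp_pos: [0.4626, -0.0115, 0.2285]
ee_rot: [[0.007, -1.0, -0.004], [-1.0, -0.007, -0.001], [0.001, 0.004, -1.0]]
wrist_force: [0.9, -0.8, -2.0]
gripper_width: 0.134
gripper_force: 29.9
```

Emit:
drive_tool --pt "0 3.75 27.9 0 0 0 0.0585" --pt "0 3.75 27.9 0 0 0 0.0585" --pt "0 3.75 27.9 0 0 0 0.0585" --pt "0 3.75 27.9 0 0 0 0.0585" --pt "0 3.75 27.9 0 0 0 0.0585"

```text
time_s: 12.5
tcp_pos: [0.4815, 0.1279, 0.2283]
ee_rot: [[0.295, -0.955, -0.004], [-0.955, -0.295, -0.002], [0.001, 0.004, -1.0]]
wrist_force: [-0.0, -0.6, -0.7]
gripper_width: 0.136
gripper_force: 29.9
```

Emit:
drive_tool --pt "0 3.75 27.9 0 0 0 0.0585" --pt "0 3.75 27.9 0 0 0 0.0585" --pt "0 0 0 0 0 0 0" --pt "0 0 0 0 0 0 0" --pt "0 0 0 0 0 0 0"

```text
time_s: 12.92
tcp_pos: [0.4892, 0.1821, 0.2288]
ee_rot: [[0.402, -0.916, -0.003], [-0.916, -0.402, -0.002], [0.001, 0.004, -1.0]]
wrist_force: [0.3, 0.2, -1.2]
gripper_width: 0.134
gripper_force: 29.9
```

Emit:
drive_tool --pt "0 1 0.5 -30 0 0 0" --pt "0 0 0 -35 0 0 0" --pt "0 0 0 -25 0 0 0" --pt "0 0 0 -6 0 0 0" --pt "0 0 0 0 0 0 0"

```text
time_s: 13.33
tcp_pos: [0.4899, 0.1813, 0.1326]
ee_rot: [[0.401, -0.916, -0.005], [-0.916, -0.401, -0.003], [0.001, 0.006, -1.0]]
wrist_force: [0.2, 0.6, -0.9]
gripper_width: 0.137
gripper_force: 29.9
```

Emit:
drive_tool --pt "0 0 0 0 0 0 0" --pt "0 0 0 -6 0 0 0" --pt "0 0 0 -6 0 0 0" --pt "0 0 0 -5 0 0 0" --pt "0 0 0 0 0 0 0"

```text
time_s: 13.75
tcp_pos: [0.4906, 0.183, 0.1169]
ee_rot: [[0.402, -0.916, -0.001], [-0.916, -0.402, -0.0], [-0.0, 0.001, -1.0]]
wrist_force: [0.6, 0.5, -1.6]
gripper_width: 0.132
gripper_force: 29.9
```

Emit:
drive_tool --pt "0 0 0 -6 0 0 0" --pt "0 0 0 -6 0 0 0" --pt "0 0 0 -4 0 0 0" --pt "0 0 0 0 0 0 0" --pt "0 0 0 0 0 0 0"

```text
time_s: 14.17
tcp_pos: [0.491, 0.1832, 0.1011]
ee_rot: [[0.402, -0.915, -0.001], [-0.915, -0.402, -0.001], [0.0, 0.001, -1.0]]
wrist_force: [0.5, -0.6, -1.5]
gripper_width: 0.133
gripper_force: 29.9
```

Emit:
drive_tool --pt "0 0 0 -4.5 0 0 0" --pt "0 0 0 0 0 0 0" --pt "0 0 0 0 0 0 0"

```text
time_s: 14.42
tcp_pos: [0.4911, 0.1833, 0.0969]
ee_rot: [[0.402, -0.916, -0.0], [-0.916, -0.402, -0.0], [0.0, 0.0, -1.0]]
wrist_force: [-0.6, -0.0, -1.1]
gripper_width: 0.13
gripper_force: 29.9
```

Emit:
drive_tool --pt "35 0 0 0 0 0 0" --pt "35 0 0 0 0 0 0" --pt "35 0 0 0 0 0 0" --pt "35 0 0 0 0 0 0"

```text
time_s: 14.75
tcp_pos: [0.4913, 0.1834, 0.0973]
ee_rot: [[0.402, -0.915, 0.0], [-0.915, -0.402, 0.0], [-0.0, -0.001, -1.0]]
wrist_force: [0.4, 0.9, -1.0]
gripper_width: 0.319
gripper_force: 0.0
```

Emit:
drive_tool --pt "35 0 0 20 0 0 0" --pt "35 0 0 35 0 0 0" --pt "35 0 0 40 0 0 0" --pt "35 0 0 40 0 0 0" --pt "35 0 0 0 0 0 0"

```text
time_s: 15.17
tcp_pos: [0.4953, 0.1853, 0.2412]
ee_rot: [[0.404, -0.915, 0.016], [-0.915, -0.404, 0.008], [-0.001, -0.018, -1.0]]
wrist_force: [0.1, 0.9, 1.1]
gripper_width: 0.348
gripper_force: 0.0
```

```bash
python3 - <<'E'
from h import *
st();save(tops(DISP),'w6.png')
E
```

```text
tcp [0.4953 0.1853 0.2412] yaw 23.83 0.34760893924275627 15.1667
wrist -87 0.1207 [437.9 156.9 133.1  12.7 -66.3] 2293
wrist -29 0.1129 [491.6 181.7 109.2  12.3 -66.3] 1718
29 none
87 none
```

Emit:
drive_tool --pt "35 8.4 -28 0 0 0 -0.0504" --pt "35 8.4 -28 0 0 0 -0.0504" --pt "35 8.4 -28 0 0 0 -0.0504" --pt "35 8.4 -28 0 0 0 -0.0504" --pt "35 8.4 -28 0 0 0 -0.0504"

```text
time_s: 15.63
tcp_pos: [0.5328, 0.042, 0.2312]
ee_rot: [[0.159, -0.987, -0.001], [-0.987, -0.159, -0.0], [0.0, 0.001, -1.0]]
wrist_force: [1.0, -0.4, -0.4]
gripper_width: 0.352
gripper_force: 0.0
```

Emit:
drive_tool --pt "35 8.4 -28 0 0 0 -0.0504" --pt "35 8.4 -28 0 0 0 -0.0504" --pt "35 8.4 -28 0 0 0 -0.0504" --pt "35 8.4 -28 0 0 0 -0.0504" --pt "35 8.4 -28 0 0 0 -0.0504"

```text
time_s: 16.05
tcp_pos: [0.5749, -0.0981, 0.231]
ee_rot: [[-0.092, -0.996, -0.002], [-0.996, 0.092, 0.0], [-0.0, 0.002, -1.0]]
wrist_force: [0.5, 0.6, -0.3]
gripper_width: 0.354
gripper_force: 0.0
```

Emit:
drive_tool --pt "35 8.4 -28 0 0 0 -0.0504" --pt "35 8.4 -28 0 0 0 -0.0504" --pt "35 8.4 -28 0 0 0 -0.0504" --pt "35 8.4 -28 0 0 0 -0.0504"

```text
time_s: 16.38
tcp_pos: [0.6085, -0.21, 0.2308]
ee_rot: [[-0.29, -0.957, -0.002], [-0.957, 0.29, 0.001], [-0.0, 0.002, -1.0]]
wrist_force: [0.9, 0.1, 0.6]
gripper_width: 0.35
gripper_force: 0.0
```

Emit:
drive_tool --pt "35 0 0 0 0 0 0" --pt "35 0 0 0 0 0 0"

```text
time_s: 16.55
tcp_pos: [0.6082, -0.2099, 0.2302]
ee_rot: [[-0.29, -0.957, -0.003], [-0.957, 0.29, 0.001], [0.0, 0.003, -1.0]]
wrist_force: [-0.0, 0.4, -0.7]
gripper_width: 0.352
gripper_force: 0.0
```

```bash
python3 - <<'E'
from h import *
st();save(tops(DRY),'w7.png')
E
```

```text
tcp [ 0.6082 -0.2099  0.2302] yaw -16.84 0.352090681011014 16.55
b none
wrist d 0.0967 [ 552.5 -194.4   59.5   12.5   73.7] 965
wrist c 0.1048 [ 609.2 -208.7   84.9   11.2   73.4] 1316
```

Emit:
drive_tool --pt "35 0 0.5 -30 0 0 0.006" --pt "35 0 0 -35 0 0 0" --pt "35 0 0 -35 0 0 0" --pt "35 0 0 -27 0 0 0" --pt "35 0 0 -14 0 0 0"

```text
time_s: 17.02
tcp_pos: [0.6059, -0.2061, 0.0868]
ee_rot: [[-0.28, -0.96, -0.007], [-0.96, 0.28, 0.002], [0.0, 0.007, -1.0]]
wrist_force: [-0.1, 0.2, 0.4]
gripper_width: 0.349
gripper_force: 0.0
```

Emit:
drive_tool --pt "35 0 0 -5 0 0 0" --pt "35 0 0 0 0 0 0" --pt "0 0 0 0 0 0 0" --pt "0 0 0 0 0 0 0" --pt "0 0 0 0 0 0 0"

```text
time_s: 17.43
tcp_pos: [0.6097, -0.2081, 0.0879]
ee_rot: [[-0.281, -0.96, 0.003], [-0.96, 0.281, -0.0], [-0.001, -0.003, -1.0]]
wrist_force: [-1.2, -0.2, -0.2]
gripper_width: 0.208
gripper_force: 0.0
```

Emit:
drive_tool --pt "0 0 0 0 0 0 0" --pt "0 0 0 0 0 0 0" --pt "0 0 0 0 0 0 0" --pt "0 0 0 0 0 0 0"

```text
time_s: 17.77
tcp_pos: [0.6095, -0.2083, 0.0875]
ee_rot: [[-0.281, -0.96, 0.002], [-0.96, 0.281, -0.0], [-0.0, -0.002, -1.0]]
wrist_force: [-0.8, 1.5, 5.7]
gripper_width: 0.139
gripper_force: 30.0
```

Emit:
drive_tool --pt "0 0 0 20 0 0 0" --pt "0 0 0 30 0 0 0" --pt "0 0 0 35 0 0 0" --pt "0 0 0 30 0 0 0" --pt "0 0 0 20 0 0 0"

```text
time_s: 18.18
tcp_pos: [0.6094, -0.2086, 0.2243]
ee_rot: [[-0.282, -0.96, 0.004], [-0.96, 0.282, -0.001], [-0.0, -0.004, -1.0]]
wrist_force: [0.7, -0.4, -0.1]
gripper_width: 0.135
gripper_force: 30.0
```

Emit:
drive_tool --pt "0 0 0 0 0 0 0" --pt "0 0 0 0 0 0 0"

```text
time_s: 18.35
tcp_pos: [0.6089, -0.2082, 0.2219]
ee_rot: [[-0.282, -0.959, 0.002], [-0.959, 0.282, 0.0], [-0.001, -0.002, -1.0]]
wrist_force: [-0.2, 0.3, -1.1]
gripper_width: 0.136
gripper_force: 30.0
```

Emit:
drive_tool --pt "0 -4.6 29.5 0 0 0 0.05" --pt "0 -4.6 29.5 0 0 0 0.05" --pt "0 -4.6 29.5 0 0 0 0.05" --pt "0 -4.6 29.5 0 0 0 0.05" --pt "0 -4.6 29.5 0 0 0 0.05"

```text
time_s: 18.77
tcp_pos: [0.5841, -0.0596, 0.2185]
ee_rot: [[-0.034, -0.999, -0.005], [-0.999, 0.034, -0.0], [0.0, 0.005, -1.0]]
wrist_force: [1.4, -0.1, -0.4]
gripper_width: 0.133
gripper_force: 30.0
```

Emit:
drive_tool --pt "0 -4.6 29.5 0 0 0 0.05" --pt "0 -4.6 29.5 0 0 0 0.05" --pt "0 -4.6 29.5 0 0 0 0.05" --pt "0 -4.6 29.5 0 0 0 0.05" --pt "0 -4.6 29.5 0 0 0 0.05"

```text
time_s: 19.18
tcp_pos: [0.5611, 0.0878, 0.2187]
ee_rot: [[0.215, -0.977, -0.004], [-0.977, -0.215, -0.001], [0.0, 0.005, -1.0]]
wrist_force: [-0.1, -0.0, -0.8]
gripper_width: 0.136
gripper_force: 30.0
```

Emit:
drive_tool --pt "0 -4.6 29.5 0 0 0 0.05" --pt "0 -4.6 29.5 0 0 0 0.05" --pt "0 -4.6 29.5 0 0 0 0.05" --pt "0 -4.6 29.5 0 0 0 0.05"

```text
time_s: 19.52
tcp_pos: [0.5428, 0.2056, 0.2187]
ee_rot: [[0.405, -0.915, -0.004], [-0.915, -0.405, -0.002], [0.0, 0.005, -1.0]]
wrist_force: [1.2, -0.1, -0.1]
gripper_width: 0.135
gripper_force: 30.0
```

Emit:
drive_tool --pt "0 0 0 0 0 0 0" --pt "0 0 0 0 0 0 0" --pt "0 0 0 0 0 0 0"

```text
time_s: 19.77
tcp_pos: [0.5435, 0.2042, 0.2193]
ee_rot: [[0.402, -0.916, -0.003], [-0.916, -0.402, -0.002], [0.0, 0.004, -1.0]]
wrist_force: [0.4, -0.9, -0.2]
gripper_width: 0.137
gripper_force: 30.0
```

Emit:
drive_tool --pt "0 0 0 -30 0 0 0" --pt "0 0 0 -35 0 0 0" --pt "0 0 0 -25 0 0 0" --pt "0 0 0 -6 0 0 0" --pt "0 0 0 0 0 0 0"

```text
time_s: 20.18
tcp_pos: [0.5433, 0.2027, 0.1227]
ee_rot: [[0.401, -0.916, -0.005], [-0.916, -0.401, -0.003], [0.001, 0.006, -1.0]]
wrist_force: [0.2, -1.1, 0.1]
gripper_width: 0.134
gripper_force: 30.0
```

Emit:
drive_tool --pt "0 0 0 0 0 0 0" --pt "0 0 0 -6 0 0 0" --pt "0 0 0 -6 0 0 0" --pt "0 0 0 -5 0 0 0" --pt "0 0 0 0 0 0 0"

```text
time_s: 20.6
tcp_pos: [0.5438, 0.2045, 0.1074]
ee_rot: [[0.402, -0.915, -0.001], [-0.915, -0.402, -0.0], [-0.0, 0.001, -1.0]]
wrist_force: [-0.1, 1.0, -1.3]
gripper_width: 0.134
gripper_force: 30.0
```

Emit:
drive_tool --pt "0 0 0 -6 0 0 0" --pt "0 0 0 -6 0 0 0" --pt "0 0 0 -4 0 0 0" --pt "0 0 0 0 0 0 0" --pt "0 0 0 0 0 0 0"

```text
time_s: 21.02
tcp_pos: [0.5442, 0.2047, 0.0916]
ee_rot: [[0.403, -0.915, -0.001], [-0.915, -0.403, -0.001], [0.0, 0.001, -1.0]]
wrist_force: [0.2, -0.0, -0.8]
gripper_width: 0.136
gripper_force: 30.0
```

Emit:
drive_tool --pt "0 0 0 -4 0 0 0" --pt "0 0 0 0 0 0 0" --pt "0 0 0 0 0 0 0"

```text
time_s: 21.27
tcp_pos: [0.5443, 0.2048, 0.0879]
ee_rot: [[0.403, -0.915, -0.0], [-0.915, -0.403, -0.0], [0.0, 0.0, -1.0]]
wrist_force: [-0.1, 0.4, -0.6]
gripper_width: 0.134
gripper_force: 30.0
```

Emit:
drive_tool --pt "35 0 0 0 0 0 0" --pt "35 0 0 0 0 0 0" --pt "35 0 0 0 0 0 0" --pt "35 0 0 0 0 0 0"

```text
time_s: 21.6
tcp_pos: [0.5445, 0.2049, 0.0883]
ee_rot: [[0.403, -0.915, 0.0], [-0.915, -0.403, 0.0], [-0.0, -0.0, -1.0]]
wrist_force: [-0.8, 0.9, -0.5]
gripper_width: 0.319
gripper_force: 0.0
```

Emit:
drive_tool --pt "35 0 0 20 0 0 0" --pt "35 0 0 35 0 0 0" --pt "35 0 0 40 0 0 0" --pt "35 0 0 40 0 0 0" --pt "35 0 0 0 0 0 0"

```text
time_s: 22.02
tcp_pos: [0.5486, 0.2066, 0.2328]
ee_rot: [[0.404, -0.914, 0.016], [-0.915, -0.404, 0.008], [-0.0, -0.018, -1.0]]
wrist_force: [1.4, 0.5, 1.8]
gripper_width: 0.351
gripper_force: 0.0
```

```bash
python3 - <<'E'
from h import *
st();save(tops(DISP),'w8.png')
E
```

```text
tcp [0.5486 0.2066 0.2328] yaw 23.85 0.35122428363693925 22.0167
wrist -87 0.1206 [441.  151.  120.6  13.3 -66.2] 2389
wrist -29 0.1127 [491.2 182.  110.1  12.6 -66.1] 1964
wrist 29 0.1049 [544.  203.9  84.3  11.5 -66. ] 1340
87 none
```

Emit:
drive_tool --pt "35 0.6 -28.5 0 0 0 -0.05" --pt "35 0.6 -28.5 0 0 0 -0.05" --pt "35 0.6 -28.5 0 0 0 -0.05" --pt "35 0.6 -28.5 0 0 0 -0.05" --pt "35 0.6 -28.5 0 0 0 -0.05"

```text
time_s: 22.48
tcp_pos: [0.5466, 0.061, 0.2222]
ee_rot: [[0.161, -0.987, -0.001], [-0.987, -0.161, -0.0], [0.0, 0.002, -1.0]]
wrist_force: [0.8, -0.1, -0.2]
gripper_width: 0.348
gripper_force: 0.0
```

Emit:
drive_tool --pt "35 0.6 -28.5 0 0 0 -0.05" --pt "35 0.6 -28.5 0 0 0 -0.05" --pt "35 0.6 -28.5 0 0 0 -0.05" --pt "35 0.6 -28.5 0 0 0 -0.05" --pt "35 0.6 -28.5 0 0 0 -0.05"

```text
time_s: 22.9
tcp_pos: [0.5496, -0.0815, 0.2222]
ee_rot: [[-0.088, -0.996, -0.001], [-0.996, 0.088, 0.0], [0.0, 0.001, -1.0]]
wrist_force: [0.5, 0.3, -0.5]
gripper_width: 0.351
gripper_force: 0.0
```

Emit:
drive_tool --pt "35 0.6 -28.5 0 0 0 -0.05" --pt "35 0.6 -28.5 0 0 0 -0.05" --pt "35 0.6 -28.5 0 0 0 -0.05" --pt "35 0.6 -28.5 0 0 0 -0.05"

```text
time_s: 23.23
tcp_pos: [0.5521, -0.1955, 0.222]
ee_rot: [[-0.284, -0.959, -0.002], [-0.959, 0.284, 0.0], [0.0, 0.002, -1.0]]
wrist_force: [0.2, 0.1, -0.5]
gripper_width: 0.349
gripper_force: 0.0
```

Emit:
drive_tool --pt "35 0 0 0 0 0 0" --pt "35 0 0 0 0 0 0"

```text
time_s: 23.4
tcp_pos: [0.552, -0.1954, 0.2218]
ee_rot: [[-0.284, -0.959, -0.002], [-0.959, 0.284, 0.001], [0.0, 0.002, -1.0]]
wrist_force: [-0.1, -0.4, -0.1]
gripper_width: 0.349
gripper_force: 0.0
```

```bash
python3 - <<'E'
from h import *
st();save(tops(DRY),'w9.png')
E
```

```text
tcp [ 0.552  -0.1954  0.2218] yaw -16.51 0.3491471300863104 23.4
b none
wrist d 0.0969 [ 552.6 -194.    60.6   11.9   73.2] 995
c none
```

Emit:
drive_tool --pt "35 0 0.5 -30 0 0 0" --pt "35 0 0 -35 0 0 0" --pt "35 0 0 -35 0 0 0" --pt "35 0 0 -27 0 0 0" --pt "35 0 0 -14 0 0 0"

```text
time_s: 23.87
tcp_pos: [0.5502, -0.1919, 0.078]
ee_rot: [[-0.28, -0.96, -0.007], [-0.96, 0.28, 0.001], [0.0, 0.007, -1.0]]
wrist_force: [-0.5, 0.1, -0.5]
gripper_width: 0.355
gripper_force: 0.0
```

Emit:
drive_tool --pt "35 0 0 -5 0 0 0" --pt "35 0 0 0 0 0 0" --pt "0 0 0 0 0 0 0" --pt "0 0 0 0 0 0 0" --pt "0 0 0 0 0 0 0"

```text
time_s: 24.28
tcp_pos: [0.5537, -0.1936, 0.0787]
ee_rot: [[-0.281, -0.96, 0.003], [-0.96, 0.281, -0.0], [-0.001, -0.003, -1.0]]
wrist_force: [0.6, -0.2, 0.0]
gripper_width: 0.203
gripper_force: 0.0
```

Emit:
drive_tool --pt "0 0 0 0 0 0 0" --pt "0 0 0 0 0 0 0" --pt "0 0 0 0 0 0 0" --pt "0 0 0 0 0 0 0"

```text
time_s: 24.62
tcp_pos: [0.5535, -0.1937, 0.0783]
ee_rot: [[-0.281, -0.96, 0.002], [-0.96, 0.281, -0.0], [-0.0, -0.002, -1.0]]
wrist_force: [-0.4, 1.7, 5.1]
gripper_width: 0.135
gripper_force: 30.0
```

Emit:
drive_tool --pt "0 0 0 20 0 0 0" --pt "0 0 0 30 0 0 0" --pt "0 0 0 35 0 0 0" --pt "0 0 0 30 0 0 0" --pt "0 0 0 20 0 0 0"

```text
time_s: 25.03
tcp_pos: [0.5535, -0.1941, 0.2153]
ee_rot: [[-0.282, -0.96, 0.004], [-0.96, 0.282, -0.001], [-0.0, -0.004, -1.0]]
wrist_force: [0.6, -0.1, -0.6]
gripper_width: 0.138
gripper_force: 30.0
```

Emit:
drive_tool --pt "0 0 0 0 0 0 0" --pt "0 0 0 0 0 0 0"

```text
time_s: 25.2
tcp_pos: [0.5529, -0.1937, 0.213]
ee_rot: [[-0.282, -0.959, 0.002], [-0.959, 0.282, 0.0], [-0.001, -0.002, -1.0]]
wrist_force: [0.0, 0.6, -1.7]
gripper_width: 0.134
gripper_force: 30.0
```

Emit:
drive_tool --pt "0 3.2 30.1 0 0 0 0.05" --pt "0 3.2 30.1 0 0 0 0.05" --pt "0 3.2 30.1 0 0 0 0.05" --pt "0 3.2 30.1 0 0 0 0.05" --pt "0 3.2 30.1 0 0 0 0.05"

```text
time_s: 25.62
tcp_pos: [0.5675, -0.0421, 0.2097]
ee_rot: [[-0.034, -0.999, -0.004], [-0.999, 0.034, -0.0], [0.0, 0.004, -1.0]]
wrist_force: [1.0, -0.7, -0.5]
gripper_width: 0.134
gripper_force: 30.0
```

Emit:
drive_tool --pt "0 3.2 30.1 0 0 0 0.05" --pt "0 3.2 30.1 0 0 0 0.05" --pt "0 3.2 30.1 0 0 0 0.05" --pt "0 3.2 30.1 0 0 0 0.05" --pt "0 3.2 30.1 0 0 0 0.05"

```text
time_s: 26.03
tcp_pos: [0.5835, 0.1084, 0.2097]
ee_rot: [[0.215, -0.977, -0.004], [-0.977, -0.215, -0.001], [0.0, 0.004, -1.0]]
wrist_force: [0.9, -0.2, -0.0]
gripper_width: 0.13
gripper_force: 30.0
```

Emit:
drive_tool --pt "0 3.2 30.1 0 0 0 0.05" --pt "0 3.2 30.1 0 0 0 0.05" --pt "0 3.2 30.1 0 0 0 0.05" --pt "0 3.2 30.1 0 0 0 0.05"

```text
time_s: 26.37
tcp_pos: [0.5965, 0.2287, 0.2095]
ee_rot: [[0.405, -0.914, -0.004], [-0.914, -0.405, -0.002], [0.0, 0.005, -1.0]]
wrist_force: [0.2, -0.3, -0.9]
gripper_width: 0.133
gripper_force: 30.0
```

Emit:
drive_tool --pt "0 0 0 0 0 0 0" --pt "0 0 0 0 0 0 0" --pt "0 0 0 0 0 0 0"

```text
time_s: 26.62
tcp_pos: [0.5966, 0.2271, 0.21]
ee_rot: [[0.402, -0.916, -0.003], [-0.916, -0.402, -0.002], [0.0, 0.004, -1.0]]
wrist_force: [0.4, 0.2, -0.7]
gripper_width: 0.135
gripper_force: 30.0
```

Emit:
drive_tool --pt "0 0 1 -30 0 0 0" --pt "0 0 0 -35 0 0 0" --pt "0 0 0 -25 0 0 0" --pt "0 0 0 -6 0 0 0" --pt "0 0 0 0 0 0 0"

```text
time_s: 27.03
tcp_pos: [0.5963, 0.2266, 0.1136]
ee_rot: [[0.401, -0.916, -0.005], [-0.916, -0.401, -0.003], [0.001, 0.006, -1.0]]
wrist_force: [0.0, -0.5, -0.1]
gripper_width: 0.137
gripper_force: 30.0
```

Emit:
drive_tool --pt "0 0 0 0 0 0 0" --pt "0 0 0 -6 0 0 0" --pt "0 0 0 -6 0 0 0" --pt "0 0 0 -5 0 0 0" --pt "0 0 0 0 0 0 0"

```text
time_s: 27.45
tcp_pos: [0.597, 0.2284, 0.0983]
ee_rot: [[0.402, -0.915, -0.001], [-0.915, -0.402, -0.0], [-0.0, 0.001, -1.0]]
wrist_force: [-0.8, -0.2, -0.8]
gripper_width: 0.138
gripper_force: 30.0
```

Emit:
drive_tool --pt "0 0 0 -6 0 0 0" --pt "0 0 0 -6 0 0 0" --pt "0 0 0 -4 0 0 0" --pt "0 0 0 0 0 0 0" --pt "0 0 0 0 0 0 0"

```text
time_s: 27.87
tcp_pos: [0.5974, 0.2286, 0.0825]
ee_rot: [[0.403, -0.915, -0.001], [-0.915, -0.403, -0.001], [0.0, 0.001, -1.0]]
wrist_force: [0.2, -0.5, -0.4]
gripper_width: 0.137
gripper_force: 30.0
```

Emit:
drive_tool --pt "0 0 0 -4 0 0 0" --pt "0 0 0 0 0 0 0" --pt "0 0 0 0 0 0 0"

```text
time_s: 28.12
tcp_pos: [0.5974, 0.2287, 0.0789]
ee_rot: [[0.403, -0.915, -0.0], [-0.915, -0.403, -0.0], [0.0, 0.0, -1.0]]
wrist_force: [0.1, -0.2, -0.8]
gripper_width: 0.139
gripper_force: 30.0
```

Seated. I'll release, lift and look.

Emit:
drive_tool --pt "35 0 0 0 0 0 0" --pt "35 0 0 0 0 0 0" --pt "35 0 0 0 0 0 0" --pt "35 0 0 0 0 0 0"

```text
time_s: 28.45
tcp_pos: [0.5976, 0.2287, 0.0793]
ee_rot: [[0.403, -0.915, 0.0], [-0.915, -0.403, 0.0], [-0.0, -0.0, -1.0]]
wrist_force: [0.3, 0.4, 0.5]
gripper_width: 0.32
gripper_force: 0.0
```

Emit:
drive_tool --pt "35 0 0 20 0 0 0" --pt "35 0 0 35 0 0 0" --pt "35 0 0 40 0 0 0" --pt "35 0 0 40 0 0 0" --pt "35 0 0 40 0 0 0"

```text
time_s: 28.87
tcp_pos: [0.5972, 0.2285, 0.2561]
ee_rot: [[0.403, -0.915, 0.0], [-0.915, -0.403, -0.0], [0.0, -0.0, -1.0]]
wrist_force: [1.4, -0.4, -0.2]
gripper_width: 0.345
gripper_force: 0.0
```

Emit:
drive_tool --pt "35 -20 -10 40 0 0 0" --pt "35 -20 -10 20 0 0 0" --pt "35 -20 -10 0 0 0 0" --pt "35 0 0 0 0 0 0" --pt "35 0 0 0 0 0 0"

```text
time_s: 29.28
tcp_pos: [0.5386, 0.1992, 0.3116]
ee_rot: [[0.403, -0.915, 0.002], [-0.915, -0.403, 0.001], [-0.001, -0.002, -1.0]]
wrist_force: [0.2, 0.5, -0.3]
gripper_width: 0.348
gripper_force: 0.0
```

```bash
python3 - <<'E'
from h import *
st();a=tops(DISP);b=tops(DISP,'scene');c=tops(DISP,'side')
cv2.imwrite('pics/fin.png',cv2.hconcat([cv2.resize(x['frame'],(400,300)) for x in (b,c)])[...,::-1])
for n,d in (('scene',b),('side',c)):
    P=cloud(d)
    for l in ['glue_bottle','wax_tin','sanding_block']:
        for m in masks_of(l,d)[:1]: print(n,l,np.round(np.nanmedian(P[m['region']],0),3))
E
```

```text
tcp [0.5386 0.1992 0.3116] yaw 23.75 0.3484111991014535 29.2833
wrist -87 0.1209 [438.3 158.  134.3  12.6 -66.6] 1542
wrist -29 0.1129 [491.3 181.6 109.8  12.3 -66.3] 1196
wrist 29 0.105 [544.3 204.1  84.2  11.8 -66.3] 877
wrist 87 0.0969 [597.5 227.3  59.1  12.3 -65.6] 605
scene -87 0.1217 [439.2 154.8 126.9  11.4 -66.9] 93
scene -29 0.1137 [494.2 174.8 100.8  10.9 -66.1] 80
scene 29 0.1059 [544.8 202.3  78.9  11.8 -66.4] 61
scene 87 0.0985 [597.9 227.1  58.8  11.4 -67. ] 46
side -87 0.1217 [437.2 161.4 132.8  13.  -66.2] 163
side -29 0.1142 [490.7 186.2 110.1  13.  -66. ] 136
side 29 0.1061 [543.8 206.9  83.3  11.9 -66.4] 102
side 87 0.0983 [596.9 230.6  60.2  11.5 -66.7] 68
scene glue_bottle [ 0.442 -0.489  0.075]
scene wax_tin [0.458 0.456 0.033]
scene sanding_block [ 0.792 -0.026  0.034]
side glue_bottle [ 0.427 -0.465  0.063]
side wax_tin [0.448 0.484 0.035]
side sanding_block [0.78  0.008 0.033]
```

View pics/fin.png

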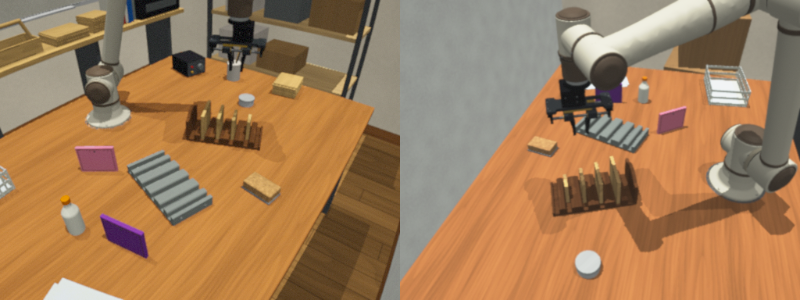

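The final pictures show all four panels upright in the display rack, at (225,125) in the scene view and (597,185) in the side view, largest by the backboard. The drying rack is empty and the bystanders haven't moved.

```bash
python3 -c "
from station import finish_job; print(finish_job())"
```

```text
the job is handed in; nothing more can be done
None
```

All four panels stand upright and seated in the display rack, largest (a) next to the backboard down to smallest (d) at the front, each centred to about 1 mm, with the bottle, tin, block and pink and purple look-alikes untouched; the job was handed in at about 29 s of the 122 s allowed, and no verdict was returned.

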